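Take the tall battery pack out of the click-in charger

TASK

The caliper left lying across the taller of the two battery packs is in the way: pick it up, lay it gently flat on the bench clear of the charger and let go of it. Then squeeze the tall pack's two side catches together and, keeping them squeezed, lift the pack straight up out of its bay; finish while holding it by both catches, upright and still, about 12 cm above its seated height. Leave the shorter pack clicked in its bay and do not disturb the other things on the bench.

Things in the scene. Friction and masses are not known exactly. Their poses are not given: they have to be found in the camera images.
- charger: two-bay battery charger, fixed to the bench, 210 mm long (x) x 130 wide (y), with a flat grey deck 50 mm above the bench. Origin under its centre at bench height, z up. Bays at x = +50 and -50 mm on its long axis, each a well of 47 x 49 mm; the teeth of a pack's catches lock under its 8 mm thick rim
- charger_deck (a point): centre of the charger's deck, 50 mm above the bench. The charger stands on dark bare bench between two boards some 27 mm higher, which begin at about y = +0.25 and -0.20 m. Beside the charger, from x = 0.44 to 0.68 m, the bench up to the boards is otherwise free: at least 110 mm wide on the left if the charger's y is below 0.02 m, on the right if above
- tall_pack: the taller battery pack, black, about 0.5 kg, seated in either bay: body 62 (x) x 47 (y) x 60 mm high above the deck. Origin at the centre of the underside that rests on the deck (50 mm above the bench), z up. A stem reaches 34 mm down into the bay with 1.5 mm play each way. A spring catch in each of its +y and -y sides locks it in; with both pressed it lifts out freely
- tall_pack_grip (a point): point midway between the tall pack's two catch pads, 31 mm above its origin (29 below its top); axes as the pack, catches press along y. Each grey ribbed pad is 34 mm wide (x) and 26 high, centred at this height; over both it is 64 mm at rest, 48 mm with both fully in
- tall_pack_catch_l (a joint): catch in the tall pack's +y side: 0 m out (latched) to 0.008 m fully pressed in; its tooth clears the rim from about 0.004 m (up to 0.0055 if the pack has shifted in its play); spring 2.7 N at the start to 9.9 N fully in
- tall_pack_catch_r (a joint): the same in the tall pack's -y side
- short_pack: the shorter battery pack in the other bay, same kind, but its body is only 52 mm long (x) and 46 mm high above the deck; origin as for the tall pack, 50 mm above the bench when seated. To be left seated
- caliper: digital caliper, 230 mm long (y), 0.17 kg, lying flat across the top of the tall pack (underside 110 mm above the bench), roughly along the pack's y. Origin on the underside at mid-length. Beam 16 mm wide, 4 thick (x 0 to 16 mm); readout box 34 x 66 x 13 mm (x -8 to 26, y 15 to 81); jaws 4 thick reach x = +-37 between y = 60 and 115; thumb roller 8 high juts to x = -15 at y = 25
- caliper_box (a point): point in the caliper's readout box at x = 9, y = 45 mm, 6.5 mm above the caliper's underside, near its centre of mass; axes as the caliper. The box's flat sides, 34 mm apart along x, can be gripped here from above: 29 mm of them (y 31 to 60) lie free between roller and jaws; fingertips kept over 4 mm above the underside stay clear of the jaws altogether
- cast_hub: small cast flanged hub, 62 mm across, 31 high, standing back left of the charger; origin under its centre. To be left alone
- masking_tape: roll of masking tape, 105 mm across, 24 high, lying flat back right of the charger; origin under its centre. To be left alone
- bush: turned aluminium bush, 34 mm across, 26 high, front left at the near edge of the bench; origin under its centre. To be left alone
- tape_measure: pocket tape measure, 65 x 73 x 40 mm, front right at the near edge of the bench; origin under its centre. To be left alone
- spacer: brass spacer, 29 mm across, 21 high, back left of the charger by the board; origin under its centre. To be left alone
- hex_key: black hex key, 83 x 31 x 6 mm, lying at the near edge of the bench in front of the charger; origin under its centre. To be left alone

How it is judged:
On the way, in this order (a step that is already met when the one before it is completed fails the run):
1. the caliper lies flat on the bench, let go, clear of charger and packs, while both packs are still seated (height (world z) of caliper below 0.045 m and angle between caliper's own z axis and vertical below 0.15 rad and contact force between caliper and charger below 0.05 N and contact force between caliper and tall_pack below 0.05 N and contact force between caliper and short_pack below 0.05 N and contact force between caliper and the fingers below 0.05 N and linear speed of caliper below 0.03 m/s and z of each of tall_pack, short_pack in the frame of charger below 0.054 m and angle between short_pack's own z axis and vertical below 0.06 rad), for 0.3 s.
2. both side catches of the tall pack are squeezed in while it is still seated (value of joint each of tall_pack_catch_l, tall_pack_catch_r above 0.003 m and contact force between tall_pack and the fingers above 1 N and z of tall_pack in the frame of charger below 0.054 m), for 0.05 s.
At the end, for the whole second after the job is handed in: tall pack held still by both catches (each over 3 mm in), upright within 0.2 rad, 80 to 200 mm above the deck, over the charger (within 120 mm), touching only fingers; short pack seated; caliper flat (0.15 rad), still and let go, under 45 mm up, touching neither charger nor packs (z of tall_pack in the frame of charger between 0.13 and 0.25 m and horizontal distance between tall_pack and charger below 0.12 m and angle between tall_pack's own z axis and vertical below 0.2 rad and linear speed of each of tall_pack, caliper below 0.03 m/s and value of joint each of tall_pack_catch_l, tall_pack_catch_r above 0.003 m and contact force between tall_pack and the fingers above 1 N and contact force between each of tall_pack, caliper and charger below 0.05 N and contact force between each of tall_pack, caliper and short_pack below 0.05 N and z of short_pack in the frame of charger below 0.054 m and angle between short_pack's own z axis and vertical below 0.06 rad and height (world z) of caliper below 0.045 m and angle between caliper's own z axis and vertical below 0.15 rad and contact force between caliper and tall_pack below 0.05 N and contact force between caliper and the fingers below 0.05 N); the arm keeps its last pose, push and grip.
It fails at once if the caliper is dropped or knocked off: it moves faster than 0.7 m/s while the fingers do not hold it (linear speed of caliper above 0.7 m/s and contact force between caliper and the fingers below 0.05 N).
It fails at once if the short pack is pulled up more than 8 mm (z of short_pack in the frame of charger above 0.058 m).
It fails at once if another thing on the bench is shifted more than 30 mm (distance of any of cast_hub, masking_tape, bush, tape_measure, spacer, hex_key from where it was at the start of the episode above 0.03 m).
It also fails if it takes over 58 s, if anything falls off the work surface, if the arm or the gripper's body presses on something with over 40 N, if the wrist force passes 120 N, or if a joint passes its speed limit or range.

ROBOT

A 7-joint arm with a two-finger parallel gripper is mounted at the origin on a cart in front of the work surface, level with it; the furniture and walls round the work are solid. World frame = base frame: x ahead of the robot, y to its left, z up, the work surface at z = 0. Lengths are in m, angles in rad, forces in N, time in s.
With the tool pointing down it reaches from about 0.4 to 0.85 m from the base axis. Payload 10.4 kg.
Tool frame: the origin (TCP) lies between the finger pads; the fingertips stand 17 mm ahead of it and the grasp point (between the pads) lies 2 mm behind it; z points along the fingers, y is the direction in which the jaws open and shut (so a half turn about z gives the same grasp; the last joint's range is limited). The gripper opens to 85 mm and grips with 20 to 120 N. Pads are 22 mm wide; open, the fingers measure 114 mm over their backs; the gripper's body (76 mm by 85 mm) begins 54 mm behind the grasp point. The pads swing forward as they close: fully open they stand 13 mm farther back than shut.
Start: joints at [-1.139, 0.332, -0.065, 1.46, 0.022, 1.35, -0.088], TCP at [0.275, 0.561, 0.248] pointing down, gripper open.
Joint ranges: [-2.6, 2.6], [-0.5, 2.12], [-1.47, 1.34], [0.16, 2.42], [-1.27, 4.41], [0.06, 2.06], [-2.6, 2.6]. Speed limits (rad/s): [2.22, 2.22, 2.79, 2.79, 3.14, 3.14, 3.14].

INTERFACE

Orientations are given as a unit quaternion [x, y, z, w].
In Python, from workcell import manip gives the robot as it stands.
- The arm moves only by the tool jog_arm, never from a script. Its argument "steps" is one flat list of numbers, 5 for each row, row after row: the finger opening in m, from 0 to 0.0854, then the shift along the tool's x, y, z in m, then the turn about the tool's z in rad. In form: [gripper, x, y, z, twist, gripper, x, y, z, twist, ...]. A call has exactly 10 rows; each row is the pose to reach, as a shift and turn from the pose commanded when the call began, along the tool's axes at that moment; what a row does not reach only later rows make up. A row lasts 1/10 s, in which the tool goes at most 50 mm and 8.59 degrees, less where a joint would pass 70% of its speed; a pose out of reach is approached as far as the arm can. A call with a gripper value outside its range is refused whole. The fingers move at their own pace and stop on an object; "grip_force" is the grip in N (left out, the last holds). Time passes only in rows, so rows that repeat a pose let the fingers close, or fill a call up. It gives the time, the measured TCP pose, the force and the opening at its end, in the units of the state.
- manip.get_obs(): the state, without advancing time (a new reading comes with each control period).
- manip.camera(name): name is "scene" or "top"; returns (picture, depth): 384x512x3 uint8, red, green, blue; 384x512 float32, m along the optical axis (not along the pixel's ray), 0 where there is no reading.
- manip.calibration(name): a dict with "mtx" (3x3 intrinsics, pixels), "world_to_cam" (4x4, takes a point from world to camera coordinates). Camera axes: x right, y down, z forward; pixel columns grow to the right and rows downward; lengths in m; the calibration is good to about 2 mm. A picture is of the moment at which its call begins. calibration takes no time and is no camera call.
- manip.hand_in(): hands the job in, once; it reports no verdict.
The state is a dict: "clock": time; "joint_pos": joint angles; "joint_velocities": joint speeds; "tau": joint torques, N m; "position": TCP position; "ee_rot": TCP orientation; "ft_force": force on the tool from outside, world axes, zero at the start; "torque": the same for the moment, N m; "grip_width": opening from 0.0 (shut) to 1.0 (fully open).
Only numpy, scipy, OpenCV 4.12 (cv2) and the standard library are available. Lean on these libraries where they do the work, as an engineer would, in place of code of your own. Each camera call takes 0.05 s, during which the arm holds its last target.

## Working session

There is one attempt and no reset: what is moved stays moved. The work goes in short steps, Python scripts to look and compute and a tool call to move; the robot and the scene stay as the last step left them, time stands still between calls to the robot, and variables do not carry over. Pictures are saved under pics/ and viewed, and the job is handed in when it is done.

Besides the shell and the picture viewer there is one more tool, called after ">>>" as name(argument=value, ...) on one line, values as JSON. jog_arm: Moves the arm, as the interface text tells. Its arguments: {"type":"object","properties":{"steps":{"type":"array"},"grip_force":{"type":"number"}},"required":["steps"]}

```bash
mkdir -p pics; ls; cat > a.py <<'E'
from workcell import manip
import cv2,numpy as np,json
def snap(n):
    for c in ("top","scene"):
        p,d=manip.camera(c); cv2.imwrite(f"pics/{c}{n}.png",p[:,:,::-1]); np.savez(f"{c}{n}.npz",p=p,d=d)
def pts(c,n):
    d=np.load(f"{c}{n}.npz")["d"];K=manip.calibration(c);M=np.array(K["mtx"]);W=np.linalg.inv(np.array(K["world_to_cam"]))
    v,u=np.mgrid[:d.shape[0],:d.shape[1]]
    P=np.stack([(u-M[0,2])/M[0,0]*d,(v-M[1,2])/M[1,1]*d,d],-1)
    return P@W[:3,:3].T+W[:3,3]
E
python3 - <<'E'
from a import *
snap(0)
print(manip.get_obs())
for c in("top","scene"):print(manip.calibration(c))
E
```

```text
pics
{'clock': 0.1, 'joint_pos': array([-1.13860234,  0.33279684, -0.06468353,  1.46087403,  0.02158756,
        1.3499022 , -0.08848324]), 'joint_velocities': array([-0.00041152, -0.00098619, -0.00047162, -0.00251602,  0.00029348,
        0.00038712,  0.00096458]), 'tau': array([ 1.63734388e-03, -6.26744628e+01,  4.92255378e-02, -3.92430818e+01,
        1.64248230e-02,  6.88156739e-03,  1.37852072e-05]), 'position': array([0.2744142 , 0.56117623, 0.24759485]), 'ee_rot': array([ 2.25433465e-01,  9.74258354e-01, -6.31667865e-04, -1.19257288e-04]), 'ft_force': array([-0.7211636 , -0.41635516,  0.19905598]), 'torque': array([-0.01846028,  0.03555222, -0.01795376]), 'grip_width': 1.0024676535032373}
{'mtx': array([[372.76287948,   0.        , 249.34459492],
       [  0.        , 372.76287948, 195.05339388],
       [  0.        ,   0.        ,   1.        ]]), 'world_to_cam': array([[-1.31545759e-01, -9.91310072e-01,  2.32705473e-04,
         9.19809015e-02],
       [-9.69756097e-01,  1.28636878e-01, -2.07426292e-01,
         5.88671838e-01],
       [ 2.05593838e-01, -2.75117166e-02, -9.78250622e-01,
         9.86843519e-01],
       [ 0.00000000e+00,  0.00000000e+00,  0.00000000e+00,
         1.00000000e+00]])}
{'mtx': array([[373.85280857,   0.        , 253.02263773],
       [  0.        , 373.85280857, 191.2297453 ],
       [  0.        ,   0.        ,   1.        ]]), 'world_to_cam': array([[ 0.49045033, -0.87133388, -0.01535385, -0.2455631 ],
       [-0.5944531 , -0.32161463, -0.73701393,  0.42040068],
       [ 0.63724719,  0.37059587, -0.67570313,  0.54547407],
       [ 0.        ,  0.        ,  0.        ,  1.        ]])}
```

View pics/top0.png

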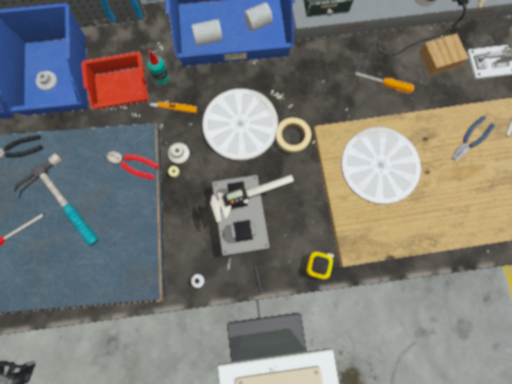

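View pics/scene0.png

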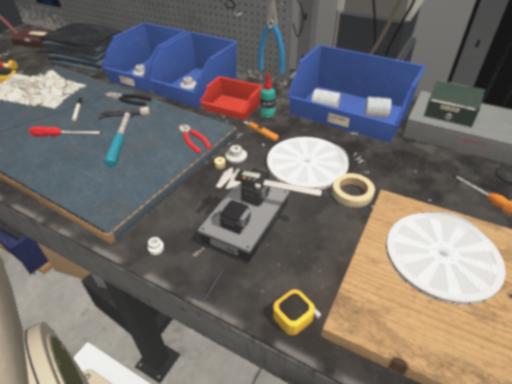

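The top view shows the charger at about (240,217), with the caliper running from (215,205) to (292,180) across the far pack. The short pack is at about (240,232). I'll crop in and use the depth.

```bash
python3 - <<'E'
from a import *
im=cv2.imread("pics/top0.png")[160:270,195:305]; cv2.imwrite("pics/topc.png",cv2.resize(im,None,fx=5.4,fy=5.4,interpolation=cv2.INTER_CUBIC))
im=cv2.imread("pics/scene0.png")[150:270,180:340]; cv2.imwrite("pics/scc.png",cv2.resize(im,None,fx=5,fy=5,interpolation=cv2.INTER_CUBIC))
P=pts("top",0); z=P[...,2]
s=np.s_[160:270,195:305]
h=z[s]
hm=np.clip(h/0.13,0,1)*255
cv2.imwrite("pics/hm.png",cv2.resize(hm.astype(np.uint8),None,fx=5.4,fy=5.4,interpolation=cv2.INTER_NEAREST))
for lo,hi in((.04,.06),(.085,.103),(.104,.117),(.117,.13)):
    m=np.zeros(z.shape,np.uint8); m[s]=(h>lo)&(h<hi)
    n,l,st,c=cv2.connectedComponentsWithStats(m)
    for i in range(1,n):
        if st[i,4]>15:
            q=P[l==i]; r=cv2.minAreaRect((q[:,:2]*1000).astype(np.float32)); print(lo,hi,st[i,4],q.mean(0).round(4),r)
E
```

```text
0.04 0.06 408 [0.6344 0.0523 0.0489] ((624.5260620117188, 48.664634704589844), (54.82020568847656, 129.82345581054688), 1.5398273468017578)
0.04 0.06 1702 [0.5086 0.0402 0.0488] ((520.1984252929688, 46.05391311645508), (157.2206268310547, 129.91555786132812), 1.752124547958374)
0.085 0.103 24 [0.5661 0.0467 0.0943] ((566.1156616210938, 45.95958709716797), (1.2810815572738647, 44.06349563598633), 1.1534898281097412)
0.085 0.103 421 [0.496  0.0455 0.0941] ((496.41033935546875, 45.49583435058594), (50.75577926635742, 64.8389663696289), 1.4415507316589355)
0.104 0.117 283 [ 0.6027 -0.0425  0.1125] ((602.9974975585938, -42.82185363769531), (16.532270431518555, 129.37657165527344), 11.78576374053955)
0.104 0.117 132 [0.6151 0.0503 0.1087] ((614.969970703125, 49.32849884033203), (25.3614501953125, 45.842227935791016), 6.538303375244141)
0.104 0.117 279 [0.5626 0.0983 0.1129] ((564.6298217773438, 94.03282928466797), (71.68860626220703, 45.961402893066406), 11.650615692138672)
0.104 0.117 17 [0.5672 0.0394 0.1098] ((567.386962890625, 41.467159271240234), (29.37739372253418, 4.073840618133545), 88.58937072753906)
0.117 0.13 323 [0.5825 0.0532 0.1218] ((580.7485961914062, 53.36133575439453), (39.421844482421875, 65.51472473144531), 10.263495445251465)
```

View pics/topc.png

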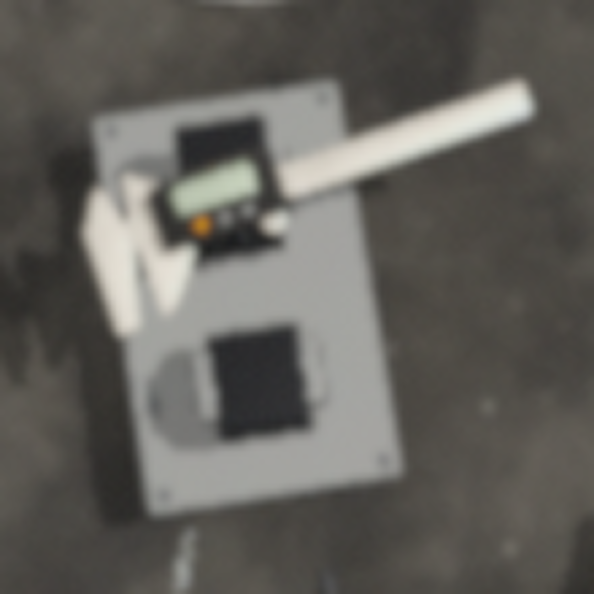

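View pics/scc.png

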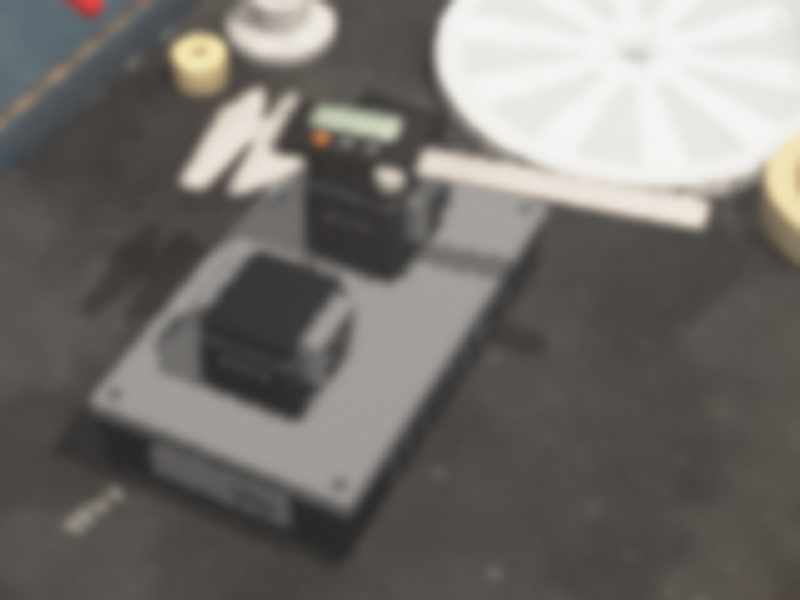

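View pics/hm.png

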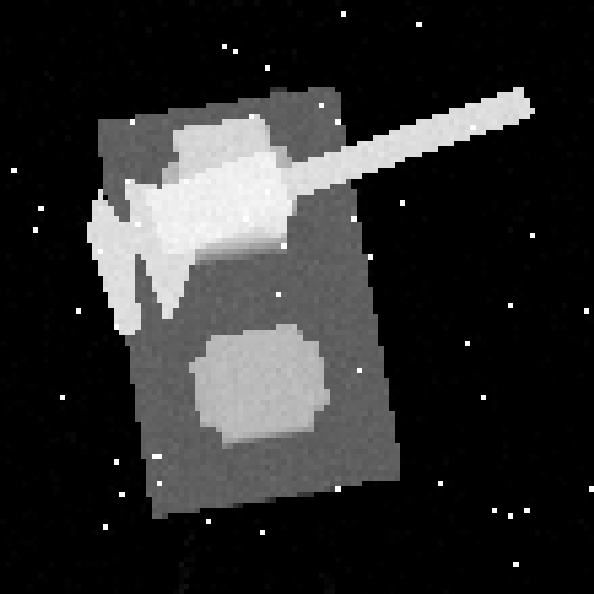

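```bash
cat >> a.py <<'E'
from scipy.spatial.transform import Rotation as Ro
def tool(tp,yaw):
    "tool shift & twist to bring TCP to tp with tool y axis at world angle yaw (deg)"
    o=manip.get_obs(); R=Ro.from_quat(o["ee_rot"]).as_matrix()
    cy=np.degrees(np.arctan2(R[1,1],R[0,1])); d=(yaw-cy+90)%180-90
    print("t",round(o["clock"],2),"pos",o["position"].round(4),"yaw",cy.round(2),"tilt",np.degrees(np.arccos(-R[2,2])).round(2),"F",o["ft_force"].round(2),"grip",round(float(o["grip_width"]),3))
    print("shift",(R.T@(np.array(tp)-o["position"])).round(4),"twist",np.radians(-d).round(3), "(alt %.3f)"%np.radians(-d+180*(1 if d>0 else -1)))
def ray(c,uv,zp):
    K=manip.calibration(c);M=np.array(K["mtx"]);T=np.array(K["world_to_cam"]);R=T[:3,:3];o=-R.T@T[:3,3]
    uv=np.atleast_2d(uv).astype(float);d=np.c_[(uv-M[[0,1],[2,2]])/M[0,0],np.ones(len(uv))]@R
    return o+d*((zp-o[2])/d[:,2])[:,None]
E
python3 - <<'E'
from a import *
P=pts("top",0); z=P[...,2]; p=np.load("top0.npz")["p"]
roi=np.zeros(z.shape,bool); roi[160:270,195:305]=1
def rect(m,zp):
    v,u=np.nonzero(m); q=ray("top",np.c_[u,v],zp)[:,:2]*1000
    return q.mean(0).round(1),cv2.minAreaRect(q.astype(np.float32))
print("box",rect(roi&(z>.1195)&(z<.127),.123)); print("box18",rect(roi&(z>.1175)&(z<.127),.123))
v,u=np.nonzero(roi&(z>.109)&(z<.117)&(np.arange(512)>252)[None]); q=ray("top",np.c_[u,v],.114)[:,:2]*1000
print("beam",q.mean(0),cv2.fitLine(q.astype(np.float32),cv2.DIST_HUBER,0,.01,.01).ravel(),cv2.minAreaRect(q.astype(np.float32)))
m=roi&(z>.035)&(z<.14)
# charger deck fit
print("deck",rect(roi&(z>.044)&(z<.054),.05))
print("short",rect(roi&(z>.09)&(z<.1)&(np.arange(384)>210)[:,None],.096))
g=cv2.cvtColor(p,cv2.COLOR_RGB2HSV)
# lcd
print("lcd",rect(roi&(g[...,0]>40)&(g[...,0]<75)&(g[...,1]>35)&(g[...,2]>120),.123))
# board edges height
for y in (300,310,320,330,340):
    print(y,P[200,y].round(3))
print("tape",P[265,320])
# scene box
P2=pts("scene",0);z2=P2[...,2];v,u=np.nonzero((z2>.1195)&(z2<.128)&(abs(P2[...,0]-.58)<.06)&(abs(P2[...,1]-.05)<.08)); q=ray("scene",np.c_[u,v],.123)[:,:2]*1000
print("scene box",q.mean(0),cv2.minAreaRect(q.astype(np.float32)))
tool([.58,.05,.25],12)
E
```

```text
box (array([583. ,  53.8]), ((582.6072998046875, 53.64049530029297), (34.172115325927734, 65.23399353027344), 11.355198860168457))
box18 (array([582.3,  53.4]), ((577.8629150390625, 64.76232147216797), (40.120975494384766, 88.6690444946289), 10.559056282043457))
beam [603.89588476 -49.87394967] [ 2.1707180e-01 -9.7615564e-01  6.0386176e+02 -4.9706512e+01] ((603.9312744140625, -49.58330154418945), (16.312671661376953, 114.47669219970703), 12.005653381347656)
deck (array([532.8,  42.4]), ((546.5444946289062, 46.594825744628906), (210.0828857421875, 129.55577087402344), 1.4984571933746338))
short (array([496.2,  45.6]), ((496.1188659667969, 45.55207824707031), (50.55154037475586, 63.618106842041016), 1.981706976890564))
lcd (array([nan, nan]), ((0.0, 0.0), (0.0, 0.0), 0.0))
300 [ 0.574 -0.136 -0.002]
310 [ 0.571 -0.165 -0.003]
320 [ 0.566 -0.195 -0.002]
330 [ 0.556 -0.215  0.036]
340 [ 0.553 -0.244  0.033]
tape [ 0.37873096 -0.15440128  0.03983444]
scene box [583.10456788  50.65203072] ((582.3859252929688, 50.86183547973633), (39.20082473754883, 66.20052337646484), 10.981569290161133)
t 0.1 pos [0.2744 0.5612 0.2476] yaw 63.94 tilt 0.07 F [-0.72 -0.42  0.2 ] grip 1.002
shift [-0.4991 -0.325  -0.002 ] twist 0.907 (alt -2.235)<stdin>:6: RuntimeWarning: Mean of empty slice.
  ret = um.true_divide(
```

>>> jog_arm(steps=[0.085,-0.04,-0.025,0,0.09,0.085,-0.08,-0.05,0,0.18,0.085,-0.12,-0.08,0,0.27,0.085,-0.16,-0.105,0,0.36,0.085,-0.2,-0.13,0,0.45,0.085,-0.24,-0.155,0,0.54,0.085,-0.28,-0.18,0,0.63,0.085,-0.32,-0.21,0,0.72,0.085,-0.36,-0.235,0,0.81,0.085,-0.4,-0.26,0,0.907], grip_force=40)

```text
clock: 1.1
position: [0.5202, 0.1503, 0.2483]
ee_rot: [0.631, 0.776, 0.0, -0.0]
ft_force: [2.0, -0.1, 0.2]
grip_width: 0.992
```

```bash
python3 -c "
from a import *
tool([.5832,.0493,.17],12)"
```

```text
t 1.1 pos [0.5202 0.1503 0.2483] yaw 11.76 tilt 0.01 F [ 1.97 -0.12  0.24] grip 0.992
shift [-0.1117  0.0411  0.0782] twist -0.004 (alt 3.137)
```

>>> jog_arm(steps=[0.06,-0.02,0.008,0.01,0,0.06,-0.04,0.015,0.02,0,0.06,-0.06,0.022,0.035,0,0.06,-0.08,0.03,0.05,0,0.06,-0.1,0.037,0.065,0,0.06,-0.112,0.041,0.078,0,0.06,-0.112,0.041,0.078,0,0.06,-0.112,0.041,0.078,0,0.06,-0.112,0.041,0.078,0,0.06,-0.112,0.041,0.078,0])

```text
clock: 2.1
position: [0.5831, 0.0524, 0.1711]
ee_rot: [0.629, 0.777, 0.001, 0.0]
ft_force: [-0.4, -0.0, -0.9]
grip_width: 0.703
```

```bash
python3 -c "
from a import *
tool([.5832,.0493,.130],12)
snap(1)
tool([.5832,.0493,.130],12)
for c,(a,b,d,e) in (('top',(130,250,190,310)),('scene',(90,220,180,330))):
    im=cv2.imread(f'pics/{c}1.png')[a:b,d:e]; cv2.imwrite(f'pics/{c}1c.png',cv2.resize(im,None,fx=4.5,fy=4.5,interpolation=cv2.INTER_CUBIC))
"
```

```text
t 2.1 pos [0.5831 0.0524 0.1711] yaw 12.06 tilt 0.08 F [-0.42 -0.04 -0.87] grip 0.703
shift [-0.0031 -0.0006  0.0411] twist 0.001 (alt -3.140)
t 2.2 pos [0.5831 0.052  0.1709] yaw 12.04 tilt 0.06 F [-0.49  0.12 -0.11] grip 0.702
shift [-0.0027 -0.0005  0.0409] twist 0.001 (alt -3.141)
```

View pics/top1c.png

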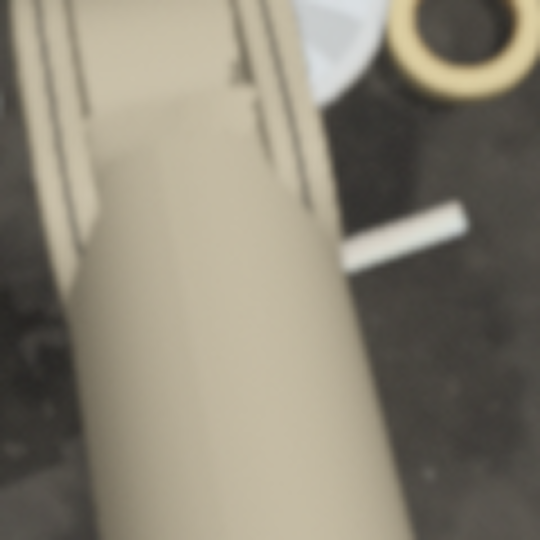

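View pics/scene1c.png

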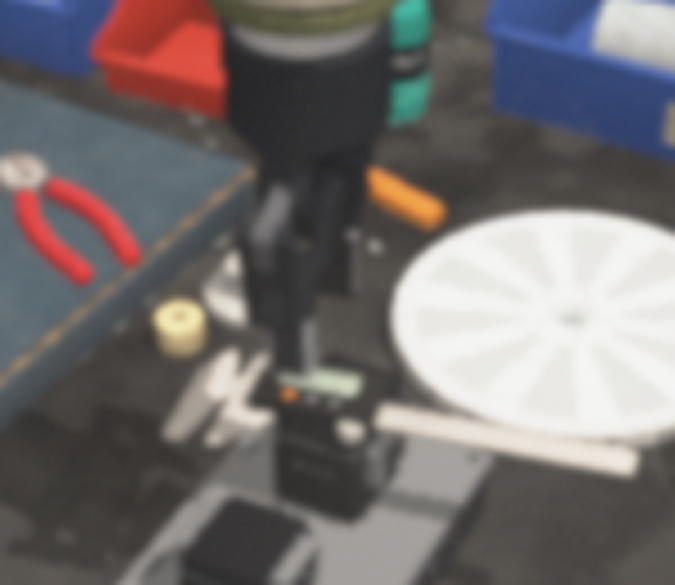

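>>> jog_arm(steps=[0.06,-0.0025,0,0.01,0,0.06,-0.0025,0,0.02,0,0.06,-0.0025,0,0.03,0,0.06,-0.0025,0,0.036,0,0.06,-0.0025,0,0.041,0,0.06,-0.0025,0,0.041,0,0.045,-0.0025,0,0.041,0,0.038,-0.0025,0,0.041,0,0.03,-0.0025,0,0.041,0,0.02,-0.0025,0,0.041,0])

```text
clock: 3.2
position: [0.5841, 0.0488, 0.1301]
ee_rot: [0.629, 0.777, 0.001, 0.0]
ft_force: [-0.5, -0.7, 5.6]
grip_width: 0.385
```

```bash
python3 -c "
from a import *
tool([.5832,.0493,.130],12)
snap(2)
tool([.5832,.0493,.130],12)
for c,(a,b,d,e) in (('scene',(120,220,200,310)),):
    im=cv2.imread(f'pics/{c}2.png')[a:b,d:e]; cv2.imwrite(f'pics/{c}2c.png',cv2.resize(im,None,fx=6,fy=6,interpolation=cv2.INTER_CUBIC))
"
```

```text
t 3.2 pos [0.5841 0.0488 0.1301] yaw 11.98 tilt 0.09 F [-0.51 -0.69  5.59] grip 0.385
shift [ 0.0007 -0.0008  0.0001] twist -0.0 (alt 3.141)
t 3.3 pos [0.5841 0.0488 0.1301] yaw 11.98 tilt 0.09 F [0.4  0.38 5.79] grip 0.382
shift [ 0.0007 -0.0008  0.0001] twist -0.0 (alt 3.141)
```

View pics/scene2c.png

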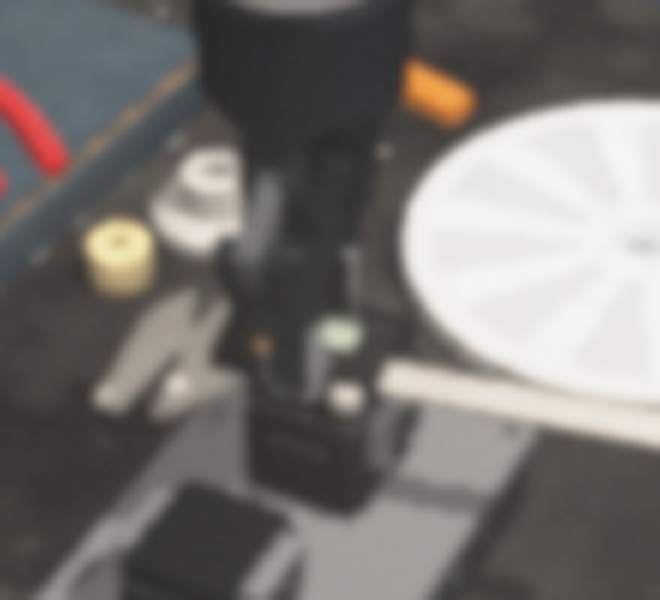

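>>> jog_arm(steps=[0.02,0,0,0,0,0.02,0,0,-0.003,0,0.02,0,0,-0.008,0,0.02,0,0,-0.015,0,0.02,0,0,-0.025,0,0.02,0,0,-0.035,0,0.02,0,0,-0.045,0,0.02,0,0,-0.055,0,0.02,0,0,-0.06,0,0.02,0,0,-0.06,0])

```text
clock: 4.3
position: [0.5839, 0.0488, 0.1903]
ee_rot: [0.629, 0.777, 0.001, 0.0]
ft_force: [-0.3, 0.2, -1.5]
grip_width: 0.386
```

```bash
python3 -c "
from a import *
tool([.515,-.11,.19],91.5)
snap(3)
for c,(a,b,d,e) in (('scene',(120,220,200,310)),):
    im=cv2.imread(f'pics/{c}3.png')[a:b,d:e]; cv2.imwrite(f'pics/{c}3c.png',cv2.resize(im,None,fx=6,fy=6,interpolation=cv2.INTER_CUBIC))
"
```

```text
t 4.3 pos [0.5839 0.0488 0.1903] yaw 11.97 tilt 0.08 F [-0.29  0.17 -1.49] grip 0.386
shift [-1.410e-01 -1.004e-01  1.000e-04] twist -1.388 (alt 1.754)
```

View pics/scene3c.png

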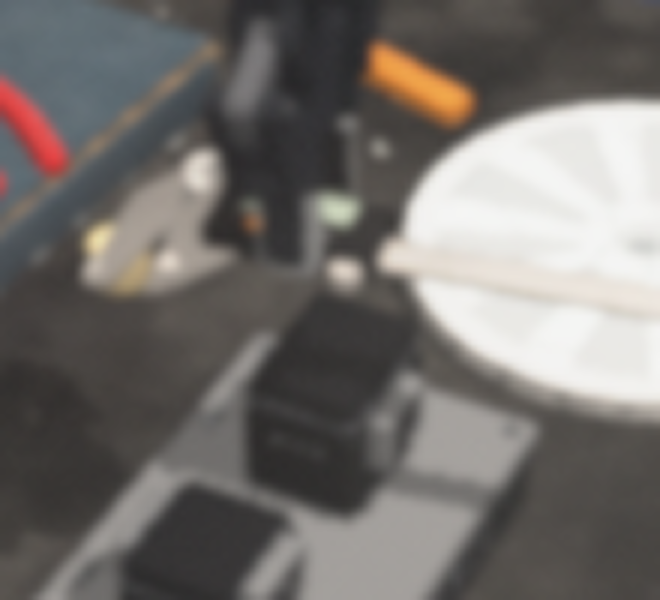

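>>> jog_arm(steps=[0.02,-0.006,-0.004,0,-0.03,0.02,-0.02,-0.014,0,-0.1,0.02,-0.037,-0.025,0,-0.18,0.02,-0.056,-0.038,0,-0.27,0.02,-0.075,-0.05,0,-0.36,0.02,-0.094,-0.063,0,-0.45,0.02,-0.113,-0.076,0,-0.54,0.02,-0.13,-0.087,0,-0.62,0.02,-0.139,-0.093,0,-0.68,0.02,-0.142,-0.095,0,-0.7])

```text
clock: 5.4
position: [0.5193, -0.1113, 0.1889]
ee_rot: [0.325, 0.946, -0.0, -0.0]
ft_force: [-0.1, 0.6, -0.8]
grip_width: 0.381
```

>>> jog_arm(steps=[0.02,0,0,0,-0.03,0.02,0,0,0,-0.09,0.02,0,0,0,-0.17,0.02,0,0,0,-0.26,0.02,0,0,0,-0.35,0.02,0,0,0,-0.44,0.02,0,0,0,-0.53,0.02,0,0,0,-0.61,0.02,0,0,0,-0.67,0.02,0,0,0,-0.69])

```text
clock: 6.4
position: [0.5203, -0.1088, 0.189]
ee_rot: [-0.016, 1.0, 0.0, -0.0]
ft_force: [-0.3, -0.0, -1.0]
grip_width: 0.386
```

```bash
python3 -c "
from a import *
tool([.52,-.11,.021],91.5)
snap(4)
tool([.52,-.11,.021],91.5)
im=cv2.imread('pics/scene4.png')[100:330,180:420]; cv2.imwrite('pics/scene4c.png',cv2.resize(im,None,fx=2.5,fy=2.5,interpolation=cv2.INTER_CUBIC))
"
```

```text
t 6.4 pos [ 0.5203 -0.1088  0.189 ] yaw 91.78 tilt 0.02 F [-0.32 -0.03 -1.02] grip 0.386
shift [ 0.0003 -0.0012  0.168 ] twist 0.005 (alt -3.137)
t 6.5 pos [ 0.5202 -0.1092  0.1891] yaw 91.63 tilt 0.02 F [ 0.47  1.01 -2.27] grip 0.379
shift [ 0.0002 -0.0008  0.1681] twist 0.002 (alt -3.139)
```

View pics/scene4c.png

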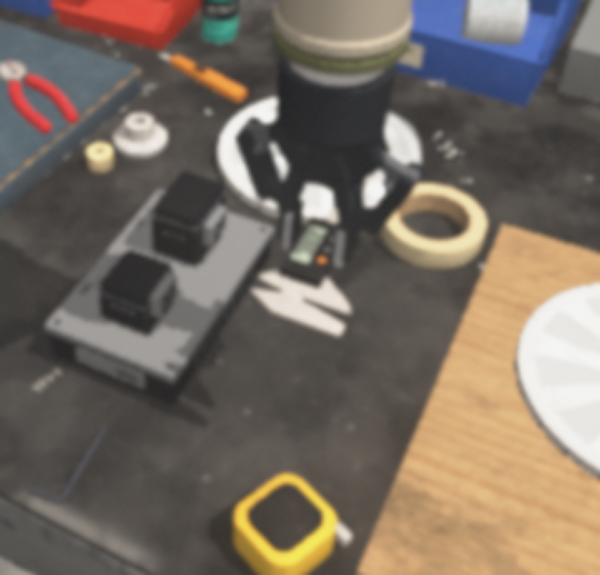

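View pics/top4.png

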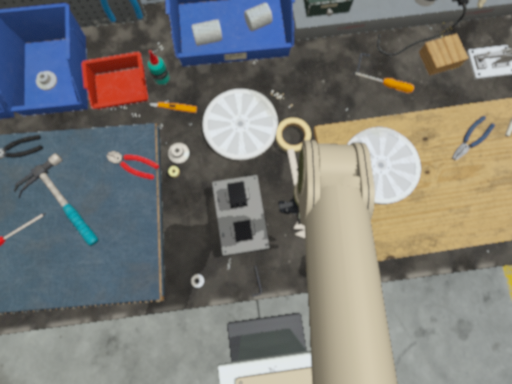

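```bash
python3 -c "
from a import *
print(ray('top',[[293,153],[280,145],[300,152],[262,155]],.024).round(3))
P=pts('top',4)
z=P[...,2]
m=(z>.155)&(z<.19)&(np.arange(512)>280)[None]&(np.arange(512)<303)[None]; m[:140]=0; m[195:]=0
q=P[m];print(len(q),q.min(0).round(3),q.max(0).round(3),np.median(q,0).round(3))
P=pts('scene',4);z=P[...,2]
m=np.zeros(z.shape,bool);m[205:240,280:325]=1
q=P[m&(z>.14)];print('jaws',len(q),q.min(0).round(3),q.max(0).round(3),np.median(q,0).round(3))
"
```

```text
[[ 0.714 -0.134  0.024]
 [ 0.744 -0.099  0.024]
 [ 0.714 -0.155  0.024]
 [ 0.72  -0.041  0.024]]
197 [ 0.583 -0.113  0.167] [ 0.679 -0.096  0.175] [ 0.636 -0.104  0.172]
jaws 705 [ 0.023 -0.281  0.169] [ 0.516 -0.083  0.675] [ 0.476 -0.12   0.174]
```

>>> jog_arm(steps=[0.02,0.002,0,0.01,0,0.02,0.005,0,0.03,0,0.02,0.005,0,0.052,0,0.02,0.005,0,0.075,0,0.02,0.005,0,0.098,0,0.02,0.005,0,0.12,0,0.02,0.005,0,0.137,0,0.02,0.005,0,0.149,0,0.02,0.005,0,0.155,0,0.02,0.005,0,0.158,0])

```text
clock: 7.5
position: [0.5149, -0.11, 0.0308]
ee_rot: [-0.014, 1.0, 0.0, -0.0]
ft_force: [-0.9, 0.5, -1.1]
grip_width: 0.387
```

>>> jog_arm(steps=[0.02,0,0,0.001,0,0.02,0,0,0.002,0,0.02,0,0,0.003,0,0.02,0,0,0.004,0,0.02,0,0,0.005,0,0.02,0,0,0.006,0,0.02,0,0,0.007,0,0.02,0,0,0.0075,0,0.02,0,0,0.008,0,0.02,0,0,0.008,0])

```text
clock: 8.5
position: [0.515, -0.11, 0.0232]
ee_rot: [-0.014, 1.0, 0.0, -0.0]
ft_force: [0.1, 0.3, -2.3]
grip_width: 0.378
```

>>> jog_arm(steps=[0.02,0,0,0.0005,0,0.02,0,0,0.001,0,0.02,0,0,0.0015,0,0.02,0,0,0.002,0,0.02,0,0,0.0025,0,0.02,0,0,0.003,0,0.02,0,0,0.003,0,0.02,0,0,0.003,0,0.02,0,0,0.003,0,0.02,0,0,0.003,0])

```text
clock: 9.5
position: [0.5151, -0.11, 0.0203]
ee_rot: [-0.014, 1.0, 0.0, 0.0]
ft_force: [0.3, 0.4, -1.3]
grip_width: 0.384
```

>>> jog_arm(steps=[0.02,0,0,0.0005,0,0.02,0,0,0.001,0,0.02,0,0,0.001,0,0.02,0,0,0.0015,0,0.02,0,0,0.0015,0,0.02,0,0,0.002,0,0.02,0,0,0.002,0,0.02,0,0,0.002,0,0.02,0,0,0.002,0,0.02,0,0,0.002,0])

```text
clock: 10.5
position: [0.5152, -0.1101, 0.0199]
ee_rot: [-0.014, 1.0, 0.0, 0.0]
ft_force: [-9.9, 2.4, 23.2]
grip_width: 0.384
```

>>> jog_arm(steps=[0.02,0,0,-0.001,0,0.02,0,0,-0.0017,0,0.02,0,0,-0.0017,0,0.036,0,0,-0.0017,0,0.042,0,0,-0.0017,0,0.05,0,0,-0.0017,0,0.055,0,0,-0.0017,0,0.06,0,0,-0.0017,0,0.06,0,0,-0.0017,0,0.06,0,0,-0.0017,0])

```text
clock: 11.5
position: [0.5151, -0.11, 0.02]
ee_rot: [-0.014, 1.0, 0.0, 0.0]
ft_force: [0.1, 0.5, 0.1]
grip_width: 0.702
```

>>> jog_arm(steps=[0.06,0,0,-0.005,0,0.06,0,0,-0.015,0,0.06,0,0,-0.03,0,0.06,0,0,-0.05,0,0.06,0,0,-0.07,0,0.06,0,0,-0.1,0,0.07,0,0,-0.13,0,0.085,0,0,-0.15,0,0.085,0,0,-0.17,0,0.085,0,0,-0.17,0])

```text
clock: 12.5
position: [0.5164, -0.1104, 0.1936]
ee_rot: [-0.014, 1.0, -0.0, 0.003]
ft_force: [0.2, 0.0, -0.2]
grip_width: 0.995
```

```bash
python3 - <<'E'
from a import *
snap(5)
im=cv2.imread('pics/scene5.png')[100:330,180:420]; cv2.imwrite('pics/scene5c.png',cv2.resize(im,None,fx=2.5,fy=2.5,interpolation=cv2.INTER_CUBIC))
im=cv2.imread('pics/top5.png')[150:270,190:340]; cv2.imwrite('pics/top5c.png',cv2.resize(im,None,fx=5,fy=5,interpolation=cv2.INTER_CUBIC))
P=pts("top",5); z=P[...,2]
roi=np.zeros(z.shape,bool); roi[165:260,200:272]=1
def rect(m,zp):
    v,u=np.nonzero(m); q=ray("top",np.c_[u,v],zp)[:,:2]*1000
    return len(q),q.mean(0).round(1),cv2.minAreaRect(q.astype(np.float32))
print("tall",rect(roi&(z>.107)&(z<.115),.11))
print("deck",rect(roi&(z>.044)&(z<.054),.05))
tool([.5965,.048,.20],91.6)
E
```

```text
tall (306, array([596.3,  48.6]), ((595.8615112304688, 47.95623016357422), (60.286251068115234, 45.53864669799805), 1.0493724346160889))
deck (2401, array([539.6,  46.8]), ((546.6511840820312, 46.597625732421875), (209.86947631835938, 129.55577087402344), 1.4984571933746338))
t 12.6 pos [ 0.5151 -0.1101  0.1905] yaw 91.61 tilt 0.07 F [-0.74 -0.34 -0.77] grip 0.995
shift [-0.0858  0.1558 -0.0093] twist 0.0 (alt -3.141)
```

View pics/scene5c.png

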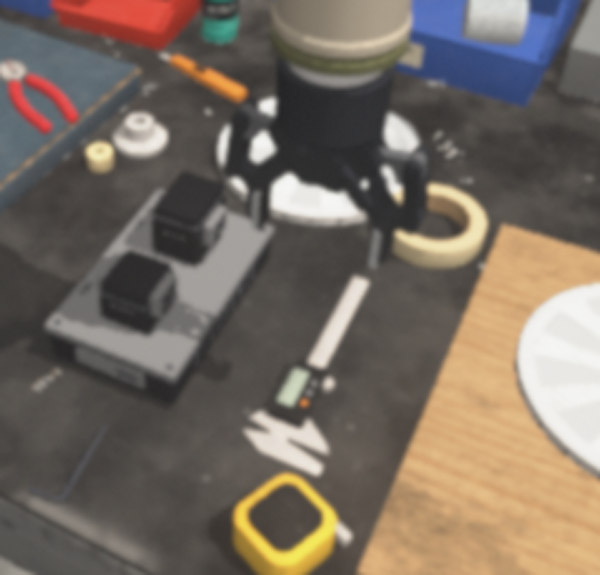

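View pics/top5c.png

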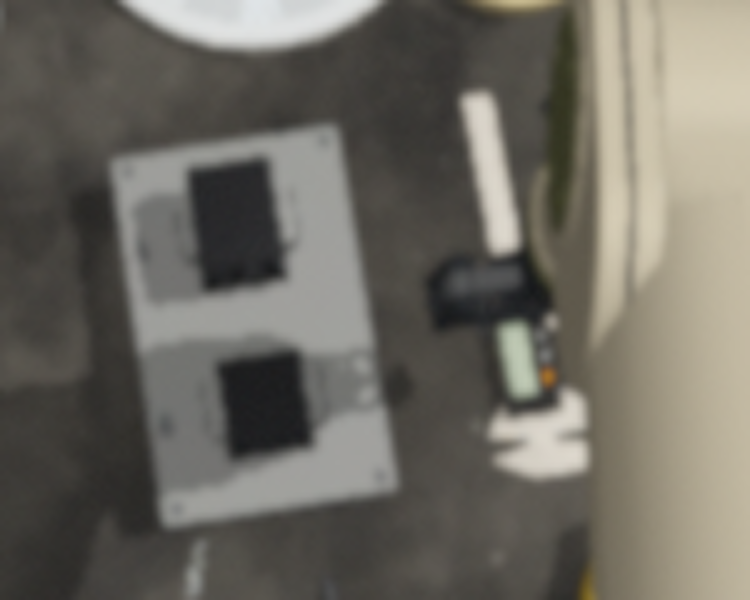

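The top view shows the caliper flat on the bench at about (290,215) in the full image, well clear of the charger. The tall pack is at (0.596, 0.048) and the depth and charger geometry agree. Next I'll move over it.

>>> jog_arm(steps=[0.085,-0.01,0.018,0,0,0.085,-0.02,0.036,0,0,0.085,-0.032,0.058,0,0,0.085,-0.044,0.08,0,0,0.085,-0.056,0.102,0,0,0.085,-0.066,0.12,0,0,0.085,-0.076,0.138,0,0,0.085,-0.082,0.15,0,0,0.085,-0.0855,0.156,0,0,0.085,-0.0855,0.156,0,0])

```text
clock: 13.6
position: [0.5963, 0.0488, 0.1898]
ee_rot: [-0.014, 1.0, -0.0, -0.0]
ft_force: [-0.2, -1.0, 0.1]
grip_width: 0.996
```

```bash
python3 - <<'E'
from a import *
snap(6)
tool([.5964,.048,.077],91.5)
im=cv2.imread('pics/scene6.png')[100:260,180:340]; cv2.imwrite('pics/scene6c.png',cv2.resize(im,None,fx=3.7,fy=3.7,interpolation=cv2.INTER_CUBIC))
E
```

```text
t 13.7 pos [0.596  0.0473 0.19  ] yaw 91.56 tilt 0.03 F [-0.01 -0.65 -0.87] grip 0.992
shift [-0.0004  0.0008  0.113 ] twist 0.001 (alt -3.141)
```

View pics/scene6c.png

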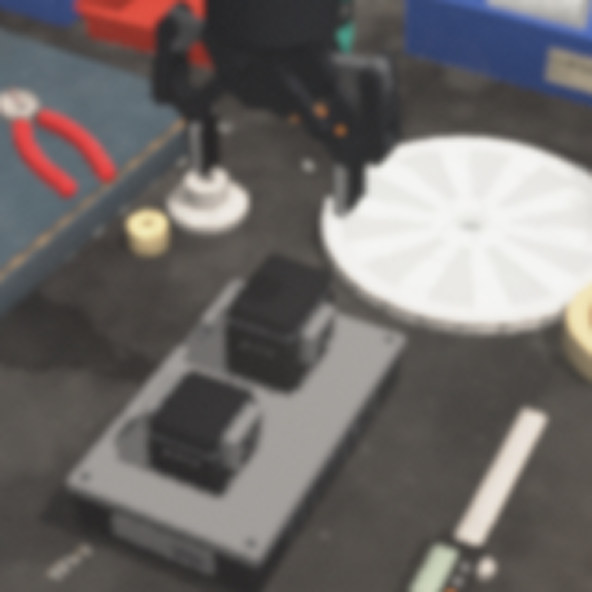

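The open fingers straddle the tall pack's catch line. The pack is at about (275,320) in the crop and the caliper lies clear at lower right.

>>> jog_arm(steps=[0.085,0,0.0005,0.015,0,0.085,0,0.0005,0.03,0,0.085,0,0.0005,0.045,0,0.085,0,0.0005,0.06,0,0.085,0,0.0005,0.075,0,0.085,0,0.0005,0.09,0,0.085,0,0.0005,0.102,0,0.085,0,0.0005,0.11,0,0.085,0,0.0005,0.113,0,0.085,0,0.0005,0.113,0], grip_force=50)

```text
clock: 14.7
position: [0.5961, 0.0488, 0.0768]
ee_rot: [-0.014, 1.0, -0.0, -0.0]
ft_force: [0.5, -0.7, -0.3]
grip_width: 0.996
```

```bash
python3 - <<'E'
from a import *
snap(7)
tool([.5964,.048,.077],91.5)
im=cv2.imread('pics/scene7.png')[120:240,190:320]; cv2.imwrite('pics/scene7c.png',cv2.resize(im,None,fx=4.6,fy=4.6,interpolation=cv2.INTER_CUBIC))
E
```

```text
t 14.8 pos [0.5965 0.0488 0.0776] yaw 91.61 tilt 0.06 F [ 0.66 -0.02 -0.06] grip 0.995
shift [ 0.0002 -0.0008  0.0006] twist 0.002 (alt -3.140)
```

View pics/scene7c.png

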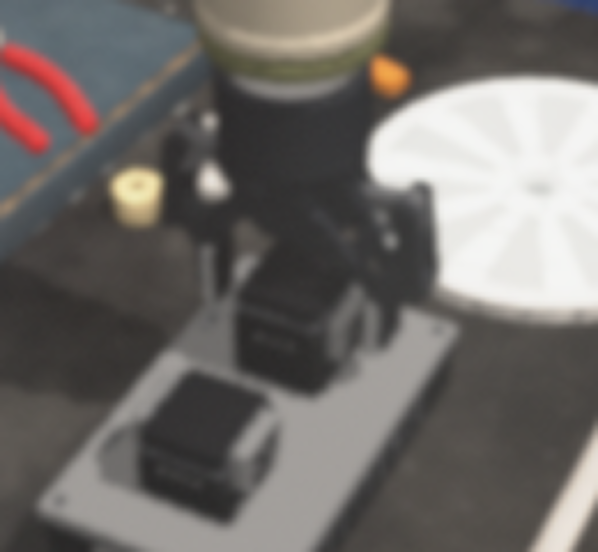

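>>> jog_arm(steps=[0.075,0,-0.0008,0,0,0.068,0,-0.0008,0,0,0.062,0,-0.0008,0,0,0.056,0,-0.0008,0,0,0.05,0,-0.0008,0,0,0.045,0,-0.0008,0,0,0.04,0,-0.0008,0,0,0.035,0,-0.0008,0,0,0.03,0,-0.0008,0,0,0.03,0,-0.0008,0,0])

```text
clock: 15.8
position: [0.5971, 0.0469, 0.079]
ee_rot: [-0.014, 1.0, -0.0, 0.001]
ft_force: [-4.1, -4.2, 14.9]
grip_width: 0.546
```

>>> jog_arm(steps=[0.03,0,-0.0008,0,0,0.03,0,-0.0008,0,0,0.03,0,-0.0008,0,0,0.03,0,-0.0008,0,0,0.03,0,-0.0008,0,0,0.03,0,-0.0008,0,0,0.03,0,-0.0008,0,0,0.03,0,-0.0008,0,0,0.03,0,-0.0008,0,0,0.03,0,-0.0008,0,0])

```text
clock: 16.8
position: [0.5971, 0.0468, 0.079]
ee_rot: [-0.014, 1.0, 0.0, 0.001]
ft_force: [-4.9, -1.5, 15.7]
grip_width: 0.544
```

```bash
python3 - <<'E'
from a import *
tool([.5964,.048,.077],91.5); print(manip.get_obs()["torque"].round(2))
E
```

```text
t 16.8 pos [0.5971 0.0468 0.079 ] yaw 91.59 tilt 0.12 F [-4.88 -1.46 15.7 ] grip 0.544
shift [0.0006 0.0012 0.002 ] twist 0.002 (alt -3.140)
[-0.5   1.04  0.03]
```

The opening is about 46 mm, so both catches are fully in. Starting a slow straight lift.

>>> jog_arm(steps=[0.03,0,0,-0.002,0,0.03,0,0,-0.004,0,0.03,0,0,-0.007,0,0.03,0,0,-0.01,0,0.03,0,0,-0.013,0,0.03,0,0,-0.016,0,0.03,0,0,-0.019,0,0.03,0,0,-0.022,0,0.03,0,0,-0.025,0,0.03,0,0,-0.025,0])

```text
clock: 17.8
position: [0.5964, 0.0473, 0.1025]
ee_rot: [-0.014, 1.0, 0.0, 0.0]
ft_force: [0.1, 0.3, -4.9]
grip_width: 0.543
```

```bash
python3 - <<'E'
from a import *
tool([.5964,.048,.2],91.5); print(manip.get_obs()["torque"].round(2))
snap(8)
im=cv2.imread('pics/scene8.png')[120:240,190:320]; cv2.imwrite('pics/scene8c.png',cv2.resize(im,None,fx=4.6,fy=4.6,interpolation=cv2.INTER_CUBIC))
E
```

```text
t 17.8 pos [0.5964 0.0473 0.1025] yaw 91.61 tilt 0.05 F [ 0.06  0.25 -4.85] grip 0.543
shift [-0.      0.0008 -0.0975] twist 0.002 (alt -3.140)
[0.06 0.05 0.05]
```

View pics/scene8c.png

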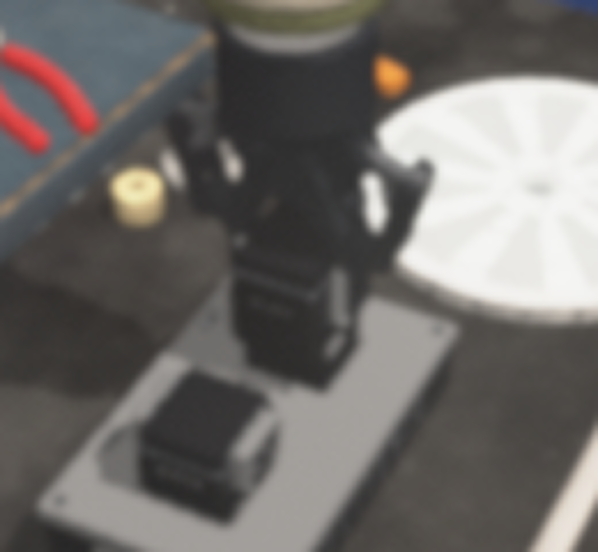

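The pack is coming up out of its bay. The wrist carries 4.9 N, which is its weight. Continuing to about 12 cm.

>>> jog_arm(steps=[0.03,0,0,-0.006,0,0.03,0,0,-0.018,0,0.03,0,0,-0.03,0,0.03,0,0,-0.042,0,0.03,0,0,-0.054,0,0.03,0,0,-0.066,0,0.03,0,0,-0.078,0,0.03,0,0,-0.087,0,0.03,0,0,-0.093,0,0.03,0,0,-0.095,0])

```text
clock: 18.9
position: [0.5964, 0.0473, 0.1977]
ee_rot: [-0.014, 1.0, 0.0, 0.0]
ft_force: [0.6, -0.3, -5.7]
grip_width: 0.545
```

>>> jog_arm(steps=[0.03,0,0,0,0,0.03,0,0,0,0,0.03,0,0,0,0,0.03,0,0,0,0,0.03,0,0,0,0,0.03,0,0,0,0,0.03,0,0,0,0,0.03,0,0,0,0,0.03,0,0,0,0,0.03,0,0,0,0])

```text
clock: 19.9
position: [0.5962, 0.0472, 0.197]
ee_rot: [-0.014, 1.0, 0.0, 0.0]
ft_force: [0.5, -0.2, -5.1]
grip_width: 0.544
```

```bash
python3 - <<'E'
from a import *
snap(9)
tool([.5964,.048,.2],91.5); print(manip.get_obs()["torque"].round(2))
im=cv2.imread('pics/scene9.png')[60:300,170:400]; cv2.imwrite('pics/scene9c.png',cv2.resize(im,None,fx=2.5,fy=2.5,interpolation=cv2.INTER_CUBIC))
P=pts('scene',9);q=P[...,2]
m=(abs(P[...,0]-.596)<.05)&(abs(P[...,1]-.048)<.035)&(q>.08)&(q<.3);print(np.percentile(q[m],[0.5,2,5,50]))
P=pts('top',9);q=P[...,2]
m=(abs(P[...,0]-.497)<.015)&(abs(P[...,1]-.0455)<.015);print('short top',m.sum(),np.median(q[m]) if m.any() else None)
E
```

```text
t 20.0 pos [0.5962 0.0472 0.197 ] yaw 91.61 tilt 0.01 F [ 0.45 -0.08 -5.61] grip 0.545
shift [-0.0002  0.0008 -0.003 ] twist 0.002 (alt -3.140)
[-0.04  0.04 -0.04]
[0.1366816  0.14013514 0.14629761 0.2280478 ]
short top 449 0.6055259498579915
```

View pics/scene9c.png

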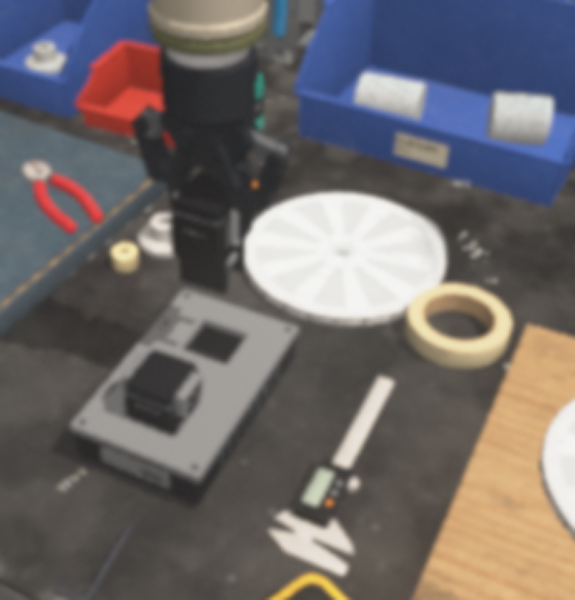

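The tall pack hangs upright over its empty bay. Its stem bottom is at z ≈ 0.136 m, so it has risen about 12 cm. The short pack is still seated and the caliper is flat and clear.

```bash
python3 -c "
from workcell import manip
print(manip.hand_in())"
```

```text
the job is handed in; nothing more can be done
None
```

The job is done and was handed in at about 20 s of the 58 s allowed; no verdict was reported.

**Caliper:** I gripped it by its readout box and laid it flat on the bench to the right of the charger. At touchdown it was pressed with about 23 N. I eased that to near zero and then let go. The last picture shows it lying flat and clear of the charger.

**Tall pack:** I squeezed both catches and lifted the pack straight up. The fingers read about 46 mm apart, against 48 mm for both catches fully in. At the last check:
- **Height:** its stem bottom was at about 0.136 m, which means a lift of about 12 cm.
- **Load:** the wrist carried about 5 N, the pack's weight.
- **Tilt:** the tool's tilt was about 0.01°, and the pack hung upright.

**Checks that failed or were only by eye:**
- **Short pack:** my height check failed because the arm blocked the top camera. The scene picture shows it still seated.
- **Other things on the bench:** I judged these from the pictures only. The cast hub, spacer, masking tape and tape measure look unmoved. I did not check the bush and hex key in the final view, though the arm never went near them.

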